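# Pin the avionics box into its bench clevis

### The job

The gold avionics box hangs by its lug between the two ears of the bench clevis, but the pin is missing. Take the longer of the two pins from the grey stand and thread it from above through the upper ear, the lug and the lower ear, fully home with its flange flat on the upper ear. Leave the shorter pin standing in its place in the stand.

Things in the scene. Friction and masses are not known exactly. Their poses are not given: they have to be found in the camera images.
- long_pin_knob (a point): Longer of two pins standing tip down in a grey stand (block 70 x 160 x 45 mm high, holes 35 mm deep, 100 mm apart), in either hole. Steel shank 14 mm thick, 90 mm long, tip tapered to 10 mm; steel flange 40 mm wide, 6 thick; on top a round black knob 24 mm wide, 50 tall. Point: on the axis in the knob, 34 mm above the flange's underside, 124 above the tip, 22 below the top. z up along the pin. 0.16 kg.
- short_pin_knob (a point): Shorter pin, in the stand's other hole: same diameters, flange and knob, but its shank is only 45 mm long, so it stands 45 mm lower and could not reach the lower ear. Point: on its axis in the knob, 34 mm above the flange's underside, 22 below the top. It stays where it is.
- clevis_top_hole (a point): Centre of the upper ear's hole at its top face, about 110 mm above the bench; z up. Fixed aluminium clevis: two level ears 64 x 64 x 8 mm, 44 mm apart, joined by a web on this frame's +y side; between them the steel lug of a gold box (-x side). The three 26 mm holes lie in line below this point (lug top 26 mm, lower ear top 52 mm lower); nothing rises above the upper ear. Below, 102 mm is free.
There are look-alikes about, which are no part of the job. Leave any green or pink look-alike of the part that bears long_pin_knob alone.

How it is judged:
At the end, for the whole second after the job is handed in: The longer pin stands through both ears and the lug, released and at rest: upright within 10 degrees, within 14 mm of the hole's axis, its knob point 26 to 40 mm above the hole. The shorter pin is upright, within 20 mm of where it began (horizontal distance between long_pin_knob and clevis_top_hole below 0.014 m and z of long_pin_knob in the frame of clevis_top_hole between 0.026 and 0.04 m and angle between each of long_pin_knob, short_pin_knob's own z axis and vertical below 0.17 rad and linear speed of long_pin below 0.02 m/s and contact force between long_pin and the fingers below 0.2 N and distance of short_pin_knob from where it was at the start of the episode below 0.02 m); the robot touches nothing.
It fails at once if the shorter pin is pulled out of the stand or shifted by more than 30 mm (distance of short_pin_knob from where it was at the start of the episode above 0.03 m).
It also fails if it takes over 40 s, if anything falls off the work surface, if the arm or the gripper's body presses on something with over 40 N, if the wrist force passes 120 N, or if a joint passes its speed limit or range.

### The arm

A 6-joint arm with a two-finger parallel gripper is mounted at the origin on the work surface. World frame = base frame: x ahead of the robot, y to its left, z up, the work surface at z = 0. Lengths are in m, angles in rad, forces in N, time in s.
With the tool pointing down it reaches from about 0.35 to 0.875 m from the base axis. Payload 4.2 kg.
Tool frame: the origin (TCP) lies on the centre line of the jaws, within the pads' length; the fingertips stand 19 mm ahead of it and the grasp point (between the pads) is the TCP; z points along the fingers, y is the direction in which the jaws open and shut (so a half turn about z gives the same grasp; the last joint's range is limited). The gripper opens to 87 mm and grips with 3 to 60 N. Pads are 19 mm wide; open, the fingers measure 117 mm over their backs; the gripper's body (75 mm by 190 mm) begins 51 mm behind the grasp point.
Start: joints at [-1.043, 0.385, 0.008, 0, -1.194, -0.259], TCP at [0.166, -0.603, 0.242] pointing down, gripper open.
Joint ranges: [-3.14, 3.14], [-1.21, 2.06], [-1.07, 1.41], [-3.16, 2.05], [-2.99, -0.16], [-3.1, 3.1]. Speed limits (rad/s): [2.79, 2.79, 3.14, 3.14, 3.14, 3.14].

### API

Orientations are given as a unit quaternion [x, y, z, w].
In Python, from plant import readout, get_image, ctrl, trace gives the robot as it stands. The module is installed in compiled form; this text tells all that it offers.
- The arm moves only by the tool drive_tool, never from a script. Its argument "increments" is a list of rows, each an object of numbers: "dx", "dy", "dz": the shift along the tool's x, y, z scaled (see below); "turn": the turn about the tool's z scaled (see below); "fingers": the gripper's target within -1 to 1 (shut at 1, half-way at 0, fully open at -1). In form: [{"dx": .., "dy": .., "dz": .., "turn": .., "fingers": ..}, ...]. A call has 1 to 12 rows; each row is the pose to reach, as a shift and turn from the pose measured when the call began, along the tool's axes at that moment, turning the shorter way round; what a row does not reach only later rows make up. The controller multiplies each number of a shift by 500 mm and each number of a turn by 180 degrees. A row lasts 1/12 s, in which the tool goes at most 41.7 mm and 7.16 degrees, less where a joint would pass 70% of its speed; a pose out of reach is approached as far as the arm can. A call with a number of a shift or a turn outside -1 to 1 is refused whole. A call with a gripper value outside its range is refused whole. The fingers move at their own pace and stop on an object; the grip force is fixed at half the most. Time passes only in rows, so rows that repeat a pose let the fingers close. It gives the time, the measured TCP pose, the force and the opening at its end, in the units of the state.
- readout.get_state(): the state, without advancing time (a new reading comes with each control period).
- get_image(name): name is "side" or "top"; returns a dict with "img" (480x640x3 uint8, blue, green, red), "intrinsics" (3x3 intrinsics, pixels), "k1" (the pictures are not rectified: a ray, as slopes to the right and down, at radius r is drawn at 1 + k1 r^2 times it, then the intrinsics apply), "origin" and "rotation" of the camera in the world. Camera axes: x right, y down, z forward; pixel columns grow to the right and rows downward; lengths in m; the calibration is good to about 2 mm. A picture is of the moment at which its call begins. There is no depth.
- ctrl.job_done(): hands the job in, once; it reports no verdict.
Trained networks look in the newest picture that a camera, given by its name, has taken for a name from the list of things; names that differ only in an ending like _2 or _b are one class to them, and where a whole thing is asked for, a point or a joint stands for the part that bears it (a point fixed in the world has none). Each returns a list of dicts, best first, with "conf" (0 to 1); they miss things now and then, are a little off and sometimes report something else, mostly with a low value. They report only what shows in the picture. A call takes as long as a camera call. They do not tell look-alikes from the thing itself.
- trace(camera, name): "region" (480x640 bool, what is visible of it) and "box" ([left, top, right, bottom] in pixels, round what is visible of it).
The state is a dict: "clock": time; "joint_positions": joint angles; "qvel": joint speeds; "joint_efforts": joint torques, N m; "ee_pos": TCP position; "tcp_rot": TCP orientation; "contact_force": force on the tool from outside, world axes, zero at the start; "torque": the same for the moment, N m; "grip_width": opening from 0.0 (shut) to 1.0 (fully open).
Only numpy, scipy, OpenCV 4.12 (cv2) and the standard library are available. Lean on these libraries where they do the work, as an engineer would, in place of code of your own. Each camera call takes 0.05 s, during which the arm holds its last target. There are 200 camera calls.

## Working session

There is one attempt and no reset: what is moved stays moved. The work goes in short steps, Python scripts to look and compute and a tool call to move; the robot and the scene stay as the last step left them, time stands still between calls to the robot, and variables do not carry over. Pictures are saved under pics/ and viewed, about 8 in all and at most 12, crops included, and the job is handed in when it is done.

Besides the shell and the picture viewer there is one more tool, called after "Emit:" as a command line: name --argument value ..., lists and objects as JSON in quotes. drive_tool: Moves the arm, as the interface text tells. Shifts and turns lie within -1 to 1; 1 stands for 500 mm of shift or 180 degrees of turn. Its arguments: {"type":"object","properties":{"increments":{"type":"array"}},"required":["increments"]}

```bash
mkdir -p pics; cat > h.py <<'E'
import numpy as np, cv2
from plant import readout, get_image, ctrl, trace
def cam(n):
    c=get_image(n); return c
def ray(c,u,v):
    K=np.array(c["intrinsics"]); k=c["k1"]
    d=np.array([(u-K[0,2])/K[0,0],(v-K[1,2])/K[1,1]]); s=d.copy()
    for _ in range(20): s=d/(1+k*(s@s))
    r=np.array(c["rotation"])@np.array([s[0],s[1],1]); return np.array(c["origin"]),r/np.linalg.norm(r)
def proj(c,p):
    q=np.array(c["rotation"]).T@(np.array(p)-np.array(c["origin"])); s=q[:2]/q[2]; s=s*(1+c["k1"]*(s@s))
    K=np.array(c["intrinsics"]); return np.array([K[0,0]*s[0]+K[0,2],K[1,1]*s[1]+K[1,2]])
def atz(c,u,v,z):
    o,r=ray(c,u,v); return o+r*(z-o[2])/r[2]
def tri(c1,p1,c2,p2):
    A=[];b=[]
    M=np.zeros((3,3));y=np.zeros(3)
    L=[ray(c1,*p1),ray(c2,*p2)]
    for o,r in L:
        P=np.eye(3)-np.outer(r,r); M+=P; y+=P@o
    x=np.linalg.solve(M,y); return x,[np.linalg.norm(np.cross(x-o,r)) for o,r in L]
E
python3 - <<'E'
from h import *
for n in("side","top"):
    c=cam(n); cv2.imwrite(f"pics/{n}0.png",c["img"]); print(n,np.round(c["origin"],3),np.round(c["rotation"],3).tolist(),c["intrinsics"],c["k1"])
    for t in("long_pin_knob","short_pin_knob","clevis_top_hole"):
        print(t,[(d["box"],round(d["conf"],2)) for d in trace(n,t)])
s=readout.get_state(); print(s)
E
```

```text
side [0.458 0.631 0.843] [-0.142, 0.933, -0.329, 0.04] [[556.61236873   0.         325.62860017]
 [  0.         556.61236873 238.58147937]
 [  0.           0.           1.        ]] -0.1668250145258962
long_pin_knob [([375.5, 323.4, 402.3, 376.7], 0.89), ([291.9, 294.5, 320.1, 349.1], 0.7), ([300.5, 372.0, 326.3, 423.7], 0.66), ([203.5, 294.0, 229.9, 348.6], 0.56), ([392.2, 134.2, 510.7, 219.4], 0.16)]
short_pin_knob [([293.0, 260.6, 317.6, 297.4], 0.92)]
clevis_top_hole [([391.2, 135.9, 508.8, 217.6], 0.75)]
top [0.538 0.03  1.015] [-0.698, 0.716, -0.016, 0.022] [[567.73504025   0.         319.04923706]
 [  0.         567.73504025 236.78918554]
 [  0.           0.           1.        ]] -0.10915432454607472
long_pin_knob [([170.9, 139.8, 194.5, 168.6], 0.8), ([121.2, 249.3, 158.0, 275.5], 0.68), ([192.5, 306.9, 217.9, 328.0], 0.65), ([127.8, 193.8, 162.2, 224.0], 0.6), ([185.4, 221.6, 216.5, 247.9], 0.56)]
short_pin_knob []
clevis_top_hole [([427.8, 256.7, 520.3, 399.7], 0.63)]
{'clock': 0.4, 'joint_positions': array([-1.04341443e+00,  3.84827014e-01,  7.70042094e-03, -7.49123240e-05,
       -1.19400752e+00, -2.58590273e-01]), 'qvel': array([-4.37784836e-04, -3.67361220e-05,  2.17671536e-03,  1.60041421e-03,
       -1.16168921e-03, -3.91166660e-04]), 'joint_efforts': array([-2.90551088e-04, -3.89970982e+01,  1.87332487e+01,  4.21822473e+00,
        1.41971427e-02, -6.73426166e-05]), 'ee_pos': array([ 0.16596679, -0.60244966,  0.24138395]), 'tcp_rot': array([-1.33977932e-01,  9.90984301e-01,  1.69354427e-04, -3.25056321e-05]), 'contact_force': array([-0.14306408,  0.92134174,  0.07426134]), 'torque': array([-0.01865586, -0.01459242,  0.03555135]), 'grip_width': 0.9967246485618693}
```

View pics/side0.png

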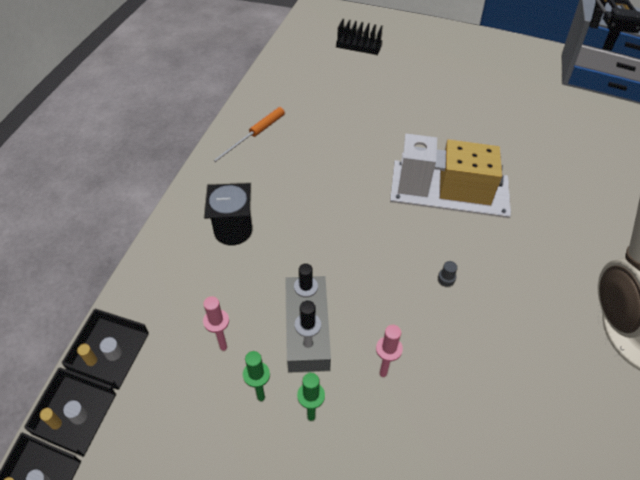

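View pics/top0.png

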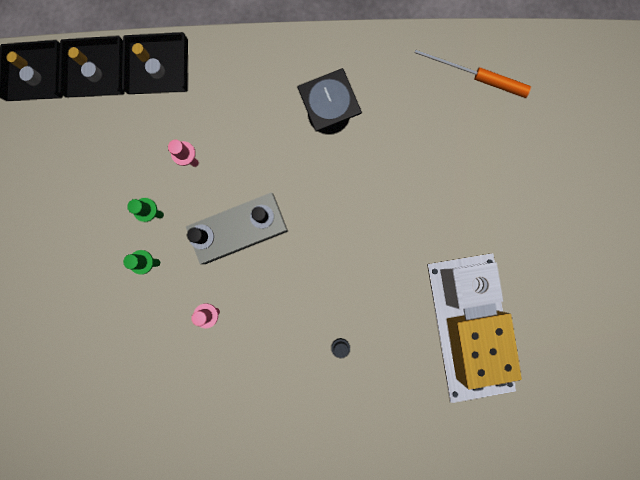

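The rotation is a quaternion. Candidates for the long pin (side / top pixels):
- Black knob in the near stand hole: (308,315) / (197,236). It stands higher with its shank visible, so it is the long one.
- Black knob in the far stand hole: (306,277) / (261,215). This is the short one.
- Greens at side (256,365) and (311,388), pinks at side (214,312) and (390,340): all decoys.

I'll check this choice in a crop and measure.

```bash
sed -i 's/^import numpy.*/&\nfrom scipy.spatial.transform import Rotation as R/; s/c=get_image(n); return c/c=dict(get_image(n)); c["rotation"]=R.from_quat(c["rotation"]).as_matrix(); return c/' h.py
python3 - <<'E'
from h import *
s=cam("side"); t=cam("top")
a=cv2.resize(s["img"][250:380,270:350],None,fx=4.4,fy=4.4,interpolation=cv2.INTER_CUBIC)
b=cv2.resize(t["img"][190:270,180:300],(400,267),interpolation=cv2.INTER_CUBIC)
d=cv2.resize(s["img"][125:205,390:450],(375,500)[::1],interpolation=cv2.INTER_CUBIC)
e=cv2.resize(t["img"][255:325,430:510],(400,350),interpolation=cv2.INTER_CUBIC)
H=np.zeros((600,790,3),np.uint8); H[:572,:352]=a; H[:267,360:760]=b; H[270:600,360:760]=e[:330]
cv2.imwrite("pics/crop1.png",H)
# dark blobs = knobs
for n,c,bx in(("side",s,(270,250,350,380)),("top",t,(180,190,300,270))):
    x0,y0,x1,y1=bx; g=c["img"][y0:y1,x0:x1].max(2); m=(g<60).astype(np.uint8)
    k,l,st,ce=cv2.connectedComponentsWithStats(m)
    for i in range(1,k):
        if st[i,4]>30: print(n,st[i]+[x0,y0,0,0,0],ce[i]+[x0,y0])
print("hole rough",tri(s,(420.5,146),t,(481,285)))
print("long rough",tri(s,(308,309),t,(197,236)), "short",tri(s,(306,272),t,(261,215)))
E
```

```text
side [299 264  13  26 291] [305.29553265 276.60137457]
side [300 301  15  28 346] [307.32947977 314.73121387]
side [289 360  41  11 314] [308.1910828  365.42675159]
top [252 207  16  16 176] [259.02272727 214.8125    ]
top [187 228  21  16 254] [197.1023622  235.53937008]
top [202 230  85  34 125] [243.784 247.44 ]
hole rough (array([ 0.5044763 , -0.22070503,  0.10678799]), [np.float64(0.0006688416156871528), np.float64(0.0006688416156868869)])
long rough (array([0.59326421, 0.22574241, 0.1448014 ]), [np.float64(0.001034626949545048), np.float64(0.0010346269495450536)]) short (array([0.62777727, 0.13107416, 0.09609233]), [np.float64(0.0010357125555764827), np.float64(0.001035712555576438)])
```

View pics/crop1.png

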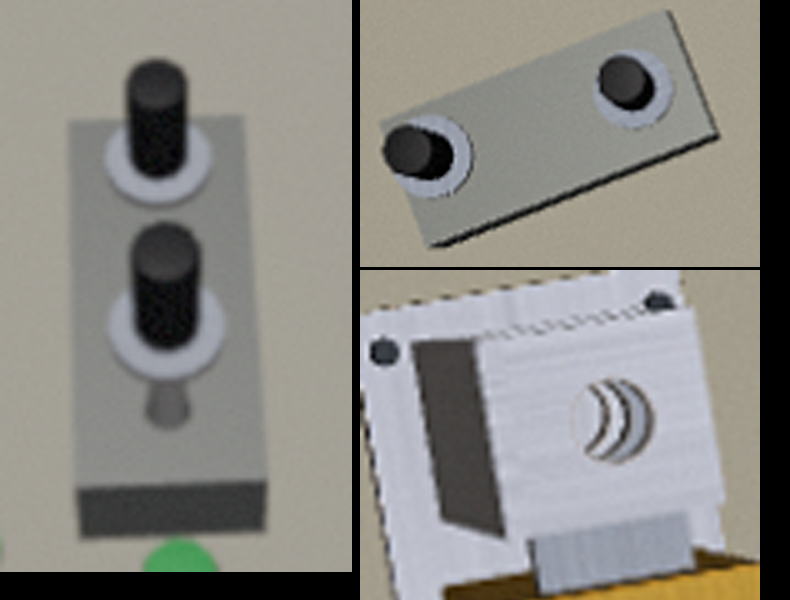

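The crop confirms it: the near-hole black knob (side 308,307 / top 194,235) stands on a visible shank, so it is the long pin. The far one's flange sits low on the stand. The clevis hole shows at top (480.6,285.2).

```bash
cat >> h.py <<'E'
def inc(p,st=None):
    st=st or readout.get_state(); return np.round(R.from_quat(st["tcp_rot"]).inv().apply(np.array(p)-st["ee_pos"])/.5,4)
E
python3 - <<'E'
from h import *
s=cam("side"); t=cam("top")
print("long top tri",tri(s,(307.5,306.8),t,(194.1,235)),atz(s,307.5,306.8,.156),atz(t,194.1,235,.156))
print("short top tri",tri(s,(305.9,269.3),t,(259.5,214.6)),atz(s,305.9,269.3,.111),atz(t,259.5,214.6,.111))
print("hole",tri(s,(420.5,146),t,(480.6,285.2)),atz(s,420.5,146,.11),atz(t,480.6,285.2,.11))
for n,p in(("green",(135,207)),("green",(131,262)),("pink",(176,148)),("pink",(202,318))): print(n,atz(t,*p,.15))
p=atz(t,194.1,235,.156); print(inc([p[0],p[1],.24]),proj(s,[p[0],p[1],.156]),proj(s,[p[0],p[1],.106]),proj(t,[p[0],p[1],.1]))
E
```

```text
long top tri (array([0.59378911, 0.22798209, 0.15428393]), [np.float64(0.000493164702697395), np.float64(0.0004931647026974742)]) [0.59394319 0.22903656 0.156     ] [0.59319154 0.22749681 0.156     ]
short top tri (array([0.62749145, 0.13242377, 0.10565236]), [np.float64(0.0009586029464043667), np.float64(0.0009586029464046839)]) [0.62721838 0.13612418 0.111     ] [0.62602136 0.13165107 0.111     ]
hole (array([ 0.50431613, -0.21980696,  0.10758343]), [np.float64(0.0007795118112131997), np.float64(0.0007795118112130684)]) [ 0.50493005 -0.21685962  0.11      ] [ 0.50363347 -0.21924555  0.11      ]
green [0.63962558 0.32158308 0.15      ]
green [0.55438791 0.32856752 0.15      ]
pink [0.73013757 0.25615532 0.15      ]
pink [0.46628802 0.21882437 0.15      ]
[-1.2646  1.3736  0.0031] [308.32460868 306.06761058] [308.54251897 323.45774487] [201.95212127 237.00008601]
```

Emit:
drive_tool --increments '[{"dx": -0.06,"dy": 0.06,"dz": -0.04,"fingers": -1},{"dx": -0.63,"dy": 0.68,"dz": -0.04,"fingers": -1},{"dx": -0.63,"dy": 0.68,"dz": -0.04,"fingers": -1},{"dx": -0.63,"dy": 0.68,"dz": -0.04,"fingers": -1},{"dx": -0.63,"dy": 0.68,"dz": -0.04,"fingers": -1},{"dx": -0.63,"dy": 0.68,"dz": -0.04,"fingers": -1},{"dx": -0.63,"dy": 0.68,"dz": -0.04,"fingers": -1},{"dx": -0.63,"dy": 0.68,"dz": -0.04,"fingers": -1},{"dx": -0.63,"dy": 0.68,"dz": -0.04,"fingers": -1},{"dx": -0.63,"dy": 0.68,"dz": -0.04,"fingers": -1},{"dx": -0.63,"dy": 0.68,"dz": -0.04,"fingers": -1},{"dx": -0.63,"dy": 0.68,"dz": -0.04,"fingers": -1}]'

```text
invalid input
```

```bash
python3 -c "
from h import *
s=readout.get_state();print(s['clock'],s['ee_pos'],s['tcp_rot'],s['joint_positions'],inc([.5935,.228,.22]))"
```

```text
0.6 [ 0.16598359 -0.60252742  0.24157416] [-1.33978437e-01  9.90984247e-01 -1.21212222e-05  2.93106827e-06] [-1.04342019e+00  3.84657605e-01  7.89451933e-03  4.16037563e-06
 -1.19400860e+00 -2.58612602e-01] [-1.2654  1.3744  0.0431]
```

Perhaps every row needs all five fields, so I'll add "turn".

Emit:
drive_tool --increments '[{"dx": -0.06,"dy": 0.06,"dz": -0.04,"turn": 0,"fingers": -1},{"dx": -0.63,"dy": 0.68,"dz": -0.04,"turn": 0,"fingers": -1},{"dx": -0.63,"dy": 0.68,"dz": -0.04,"turn": 0,"fingers": -1},{"dx": -0.63,"dy": 0.68,"dz": -0.04,"turn": 0,"fingers": -1},{"dx": -0.63,"dy": 0.68,"dz": -0.04,"turn": 0,"fingers": -1},{"dx": -0.63,"dy": 0.68,"dz": -0.04,"turn": 0,"fingers": -1},{"dx": -0.63,"dy": 0.68,"dz": -0.04,"turn": 0,"fingers": -1},{"dx": -0.63,"dy": 0.68,"dz": -0.04,"turn": 0,"fingers": -1},{"dx": -0.63,"dy": 0.68,"dz": -0.04,"turn": 0,"fingers": -1},{"dx": -0.63,"dy": 0.68,"dz": -0.04,"turn": 0,"fingers": -1},{"dx": -0.63,"dy": 0.68,"dz": -0.04,"turn": 0,"fingers": -1},{"dx": -0.63,"dy": 0.68,"dz": -0.04,"turn": 0,"fingers": -1}]'

```text
clock: 1.6
ee_pos: [0.3814, -0.1873, 0.2622]
tcp_rot: [-0.137, 0.991, -0.0, 0.001]
contact_force: [-0.3, 0.2, -0.0]
grip_width: 0.997
```

```bash
python3 -c "
from h import *
s=readout.get_state();print(s['clock'],s['ee_pos'],s['tcp_rot'],s['joint_positions'],inc([.5935,.228,.22]))"
```

```text
1.6 [ 0.38137806 -0.18733539  0.2622109 ] [-1.36785764e-01  9.90599792e-01 -3.82124473e-05  1.30589614e-03] [-7.13614135e-02  1.69645262e-02 -4.12608113e-01 -5.13232233e-04
 -1.13865273e+00 -1.22478843e+00] [-0.6333  0.6847  0.0858]
```

Emit:
drive_tool --increments '[{"dx": -0.633,"dy": 0.685,"dz": 0.04,"turn": 0,"fingers": -1},{"dx": -0.633,"dy": 0.685,"dz": 0.04,"turn": 0,"fingers": -1},{"dx": -0.633,"dy": 0.685,"dz": 0.04,"turn": 0,"fingers": -1},{"dx": -0.633,"dy": 0.685,"dz": 0.04,"turn": 0,"fingers": -1},{"dx": -0.633,"dy": 0.685,"dz": 0.04,"turn": 0,"fingers": -1},{"dx": -0.633,"dy": 0.685,"dz": 0.04,"turn": 0,"fingers": -1},{"dx": -0.633,"dy": 0.685,"dz": 0.04,"turn": 0,"fingers": -1},{"dx": -0.633,"dy": 0.685,"dz": 0.04,"turn": 0,"fingers": -1},{"dx": -0.633,"dy": 0.685,"dz": 0.04,"turn": 0,"fingers": -1},{"dx": -0.633,"dy": 0.685,"dz": 0.04,"turn": 0,"fingers": -1},{"dx": -0.633,"dy": 0.685,"dz": 0.04,"turn": 0,"fingers": -1},{"dx": -0.633,"dy": 0.685,"dz": 0.04,"turn": 0,"fingers": -1}]'

```text
clock: 2.6
ee_pos: [0.5952, 0.2324, 0.2414]
tcp_rot: [-0.138, 0.99, 0.0, 0.002]
contact_force: [0.4, -1.1, -0.2]
grip_width: 0.994
```

```bash
python3 -c "
from h import *
s=readout.get_state();print(s['clock'],s['ee_pos'],s['tcp_rot'],s['qvel'],inc([.5935,.228,.134]))"
```

```text
2.6 [0.59522185 0.23240544 0.24139375] [-1.38206755e-01  9.90402145e-01  5.72581085e-05  1.57474775e-03] [ 0.07938296  0.14982093  0.2152856  -0.00633938 -0.11975525 -0.08639438] [ 0.0064 -0.0075  0.2148]
```

Emit:
drive_tool --increments '[{"dx": 0.006,"dy": -0.0075,"dz": 0.0,"turn": 0,"fingers": -1},{"dx": 0.006,"dy": -0.0075,"dz": 0.02,"turn": 0,"fingers": -1},{"dx": 0.006,"dy": -0.0075,"dz": 0.06,"turn": 0,"fingers": -1},{"dx": 0.006,"dy": -0.0075,"dz": 0.12,"turn": 0,"fingers": -1},{"dx": 0.006,"dy": -0.0075,"dz": 0.17,"turn": 0,"fingers": -1},{"dx": 0.006,"dy": -0.0075,"dz": 0.2,"turn": 0,"fingers": -1},{"dx": 0.006,"dy": -0.0075,"dz": 0.214,"turn": 0,"fingers": -1},{"dx": 0.006,"dy": -0.0075,"dz": 0.214,"turn": 0,"fingers": -1},{"dx": 0.006,"dy": -0.0075,"dz": 0.214,"turn": 0,"fingers": -1}]'

```text
clock: 3.35
ee_pos: [0.5939, 0.2271, 0.1351]
tcp_rot: [-0.138, 0.99, 0.0, 0.002]
contact_force: [-0.0, 0.0, 0.4]
grip_width: 0.999
```

```bash
python3 -c "
from h import *
s=readout.get_state();print(s['clock'],s['ee_pos'],s['contact_force'],inc([.5935,.228,.134]))
H=[]
for n,b in(('side',(240,230,370,390)),('top',(120,160,290,300))):
    c=cam(n); x0,y0,x1,y1=b; a=c['img'][y0:y1,x0:x1]; H.append(cv2.resize(a,(390,int(390*a.shape[0]/a.shape[1])),interpolation=cv2.INTER_CUBIC))
h=max(a.shape[0] for a in H); H=[cv2.copyMakeBorder(a,0,h-a.shape[0],0,5,0) for a in H]
cv2.imwrite('pics/g1.png',np.hstack(H))"
```

```text
3.35 [0.59393582 0.22712889 0.13513902] [-0.01870795  0.01717811  0.44460952] [0.0004 0.0019 0.0023]
```

View pics/g1.png

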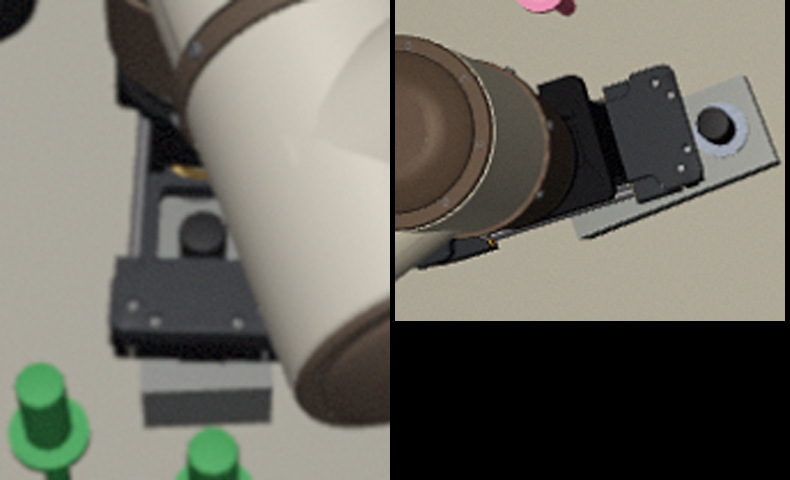

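The knob (side 308,307) is between the jaws and the short pin stands clear. Closing now.

Emit:
drive_tool --increments '[{"dx": 0.0,"dy": 0.001,"dz": 0.002,"turn": 0,"fingers": 1},{"dx": 0.0,"dy": 0.001,"dz": 0.002,"turn": 0,"fingers": 1},{"dx": 0.0,"dy": 0.001,"dz": 0.002,"turn": 0,"fingers": 1},{"dx": 0.0,"dy": 0.001,"dz": 0.002,"turn": 0,"fingers": 1},{"dx": 0.0,"dy": 0.001,"dz": 0.002,"turn": 0,"fingers": 1},{"dx": 0.0,"dy": 0.001,"dz": 0.002,"turn": 0,"fingers": 1},{"dx": 0.0,"dy": 0.001,"dz": 0.002,"turn": 0,"fingers": 1},{"dx": 0.0,"dy": 0.001,"dz": 0.002,"turn": 0,"fingers": 1},{"dx": 0.0,"dy": 0.001,"dz": 0.002,"turn": 0,"fingers": 1},{"dx": 0.0,"dy": 0.001,"dz": 0.002,"turn": 0,"fingers": 1}]'

```text
clock: 4.28
ee_pos: [0.5943, 0.2284, 0.1351]
tcp_rot: [-0.138, 0.99, 0.001, 0.003]
contact_force: [0.2, -0.4, -0.2]
grip_width: 0.324
```

Emit:
drive_tool --increments '[{"dx": 0,"dy": 0,"dz": 0,"turn": 0,"fingers": 1},{"dx": 0,"dy": 0,"dz": 0,"turn": 0,"fingers": 1},{"dx": 0,"dy": 0,"dz": -0.02,"turn": 0,"fingers": 1},{"dx": 0,"dy": 0,"dz": -0.05,"turn": 0,"fingers": 1},{"dx": 0,"dy": 0,"dz": -0.09,"turn": 0,"fingers": 1},{"dx": 0,"dy": 0,"dz": -0.14,"turn": 0,"fingers": 1},{"dx": 0,"dy": 0,"dz": -0.19,"turn": 0,"fingers": 1},{"dx": 0,"dy": 0,"dz": -0.24,"turn": 0,"fingers": 1},{"dx": 0,"dy": 0,"dz": -0.28,"turn": 0,"fingers": 1},{"dx": 0,"dy": 0,"dz": -0.31,"turn": 0,"fingers": 1},{"dx": 0,"dy": 0,"dz": -0.33,"turn": 0,"fingers": 1},{"dx": 0,"dy": 0,"dz": -0.33,"turn": 0,"fingers": 1}]'

```text
clock: 5.28
ee_pos: [0.594, 0.2284, 0.3029]
tcp_rot: [-0.138, 0.99, 0.001, 0.005]
contact_force: [0.6, -0.5, -2.7]
grip_width: 0.268
```

```bash
python3 -c "
from h import *
s=readout.get_state();print(s['clock'],s['ee_pos'],s['grip_width'],s['contact_force'],inc([.504,-.219,.30]))
c=cam('side');cv2.imwrite('pics/l1.png',c['img'])"
```

```text
5.2833 [0.59401843 0.22842147 0.30294056] 0.2678432450104084 [ 0.60246257 -0.51033725 -2.71563422] [ 4.181e-01 -8.114e-01  4.000e-04]
```

View pics/l1.png

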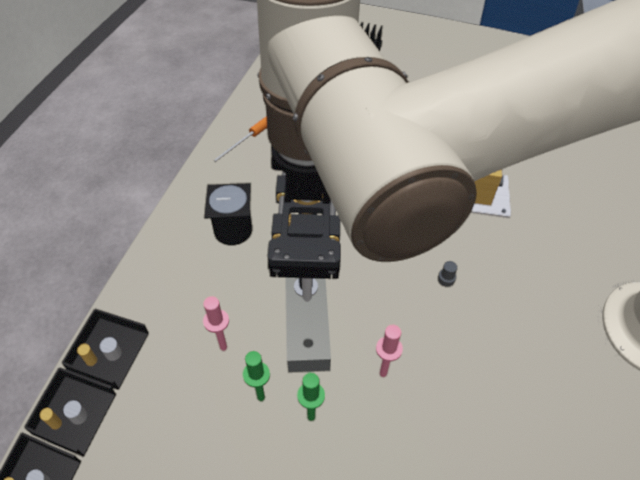

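The pin is lifted: its shank shows at (307,290), and the near hole at (308,343) is empty. Now the transfer.

Emit:
drive_tool --increments '[{"dx": 0.02,"dy": -0.04,"dz": 0,"turn": 0,"fingers": 1},{"dx": 0.05,"dy": -0.1,"dz": 0,"turn": 0,"fingers": 1},{"dx": 0.085,"dy": -0.17,"dz": 0,"turn": 0,"fingers": 1},{"dx": 0.12,"dy": -0.24,"dz": 0,"turn": 0,"fingers": 1},{"dx": 0.16,"dy": -0.31,"dz": 0,"turn": 0,"fingers": 1},{"dx": 0.2,"dy": -0.385,"dz": 0,"turn": 0,"fingers": 1},{"dx": 0.24,"dy": -0.46,"dz": 0,"turn": 0,"fingers": 1},{"dx": 0.28,"dy": -0.54,"dz": 0,"turn": 0,"fingers": 1},{"dx": 0.32,"dy": -0.62,"dz": 0,"turn": 0,"fingers": 1},{"dx": 0.36,"dy": -0.7,"dz": 0,"turn": 0,"fingers": 1},{"dx": 0.395,"dy": -0.765,"dz": 0,"turn": 0,"fingers": 1},{"dx": 0.418,"dy": -0.811,"dz": 0,"turn": 0,"fingers": 1}]'

```text
clock: 6.33
ee_pos: [0.5013, -0.2212, 0.2972]
tcp_rot: [-0.137, 0.991, 0.002, 0.002]
contact_force: [-0.0, -1.0, -2.0]
grip_width: 0.272
```

Emit:
drive_tool --increments '[{"dx": 0,"dy": 0,"dz": 0,"turn": 0,"fingers": 1},{"dx": 0,"dy": 0,"dz": 0,"turn": 0,"fingers": 1}]'

```text
clock: 6.5
ee_pos: [0.4996, -0.2226, 0.2949]
tcp_rot: [-0.135, 0.991, 0.003, -0.0]
contact_force: [-0.0, 0.3, -2.5]
grip_width: 0.272
```

```bash
python3 -c "
from h import *
s=readout.get_state();print(s['clock'],s['ee_pos'],s['tcp_rot'],s['grip_width'],s['contact_force'],inc([.504,-.219,.255]))"
```

```text
6.5 [ 0.4996077  -0.22260713  0.2949149 ] [-1.35315261e-01  9.90798661e-01  2.78904423e-03 -1.19015653e-04] 0.2723408790575005 [-0.04434284  0.34986129 -2.52804878] [-0.0104  0.0042  0.0799]
```

Go to the tip about 7 mm above the ear and look.

Emit:
drive_tool --increments '[{"dx": -0.0104,"dy": 0.004,"dz": 0.02,"turn": 0,"fingers": 1},{"dx": -0.0104,"dy": 0.004,"dz": 0.04,"turn": 0,"fingers": 1},{"dx": -0.0104,"dy": 0.004,"dz": 0.06,"turn": 0,"fingers": 1},{"dx": -0.0104,"dy": 0.004,"dz": 0.08,"turn": 0,"fingers": 1},{"dx": -0.0104,"dy": 0.004,"dz": 0.08,"turn": 0,"fingers": 1},{"dx": -0.0104,"dy": 0.004,"dz": 0.08,"turn": 0,"fingers": 1}]'

```text
clock: 7.0
ee_pos: [0.5038, -0.2185, 0.2539]
tcp_rot: [-0.136, 0.991, 0.003, -0.001]
contact_force: [-0.3, -0.1, -1.2]
grip_width: 0.27
```

```bash
python3 -c "
from h import *
s=readout.get_state();p=s['ee_pos'];print(s['clock'],p,s['tcp_rot'],s['contact_force'],inc([.504,-.219,.245]))
H=[]
for n,b in(('side',(370,70,500,200)),('top',(400,220,560,380))):
    c=cam(n); x0,y0,x1,y1=b; a=c['img'][y0:y1,x0:x1]; H.append(cv2.resize(a,(395,395),interpolation=cv2.INTER_CUBIC))
    print(n,'tip',proj(c,p-[0,0,.124]),'flange',proj(c,p-[0,0,.034]),'hole',proj(c,[.504,-.219,.11]))
cv2.imwrite('pics/c1.png',np.hstack(H))"
```

```text
7.0 [ 0.50383033 -0.21845709  0.25389539] [-0.13590592  0.99071653  0.00298353 -0.00120052] [-0.28414347 -0.10462001 -1.15143986] [-0.0001 -0.0012  0.0178]
side tip [422.65785203 137.99369542] flange [429.727812  100.9685569] hole [421.15221355 145.41653618]
top tip [483.5614325  285.46467078] flange [501.26709366 287.37194886] hole [480.44095099 284.97548556]
```

View pics/c1.png

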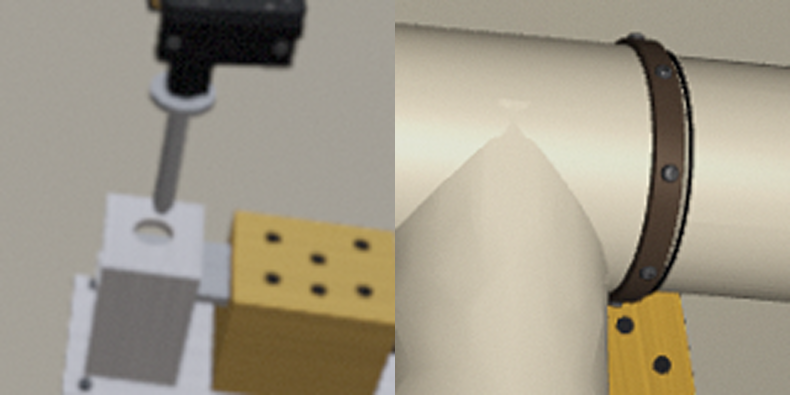

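Tip at side (423.5,138), hole at (420.3,146), pin upright. That agrees with the projection to about 2 px, so I shift +x by about 1 mm and insert in stages.

Emit:
drive_tool --increments '[{"dx": -0.002,"dy": -0.0005,"dz": 0,"turn": 0,"fingers": 1},{"dx": -0.002,"dy": -0.0005,"dz": 0.01,"turn": 0,"fingers": 1},{"dx": -0.002,"dy": -0.0005,"dz": 0.02,"turn": 0,"fingers": 1},{"dx": -0.002,"dy": -0.0005,"dz": 0.03,"turn": 0,"fingers": 1},{"dx": -0.002,"dy": -0.0005,"dz": 0.04,"turn": 0,"fingers": 1},{"dx": -0.002,"dy": -0.0005,"dz": 0.05,"turn": 0,"fingers": 1},{"dx": -0.002,"dy": -0.0005,"dz": 0.06,"turn": 0,"fingers": 1}]'

```text
clock: 7.68
ee_pos: [0.5054, -0.2187, 0.2246]
tcp_rot: [-0.136, 0.991, 0.003, 0.0]
contact_force: [0.8, 0.4, -2.2]
grip_width: 0.263
```

```bash
python3 -c "
from h import *
s=readout.get_state();print(s['clock'],s['ee_pos'],s['contact_force'],s['torque'],inc([.505,-.2185,.15]))"
```

```text
7.6833 [ 0.50538731 -0.21874748  0.22464045] [ 0.75115883  0.446497   -2.15551357] [-0.02728522  0.0214994   0.01455826] [ 7.000e-04 -1.000e-04  1.493e-01]
```

Emit:
drive_tool --increments '[{"dx": 0,"dy": 0,"dz": 0.015,"turn": 0,"fingers": 1},{"dx": 0,"dy": 0,"dz": 0.03,"turn": 0,"fingers": 1},{"dx": 0,"dy": 0,"dz": 0.045,"turn": 0,"fingers": 1},{"dx": 0,"dy": 0,"dz": 0.06,"turn": 0,"fingers": 1},{"dx": 0,"dy": 0,"dz": 0.075,"turn": 0,"fingers": 1}]'

```text
clock: 8.1
ee_pos: [0.5052, -0.2185, 0.1862]
tcp_rot: [-0.136, 0.991, 0.003, -0.0]
contact_force: [0.0, -0.1, -2.2]
grip_width: 0.268
```

Emit:
drive_tool --increments '[{"dx": 0,"dy": 0,"dz": 0.015,"turn": 0,"fingers": 1},{"dx": 0,"dy": 0,"dz": 0.03,"turn": 0,"fingers": 1},{"dx": 0,"dy": 0,"dz": 0.045,"turn": 0,"fingers": 1},{"dx": 0,"dy": 0,"dz": 0.06,"turn": 0,"fingers": 1},{"dx": 0,"dy": 0,"dz": 0.068,"turn": 0,"fingers": 1}]'

```text
clock: 8.52
ee_pos: [0.5048, -0.2182, 0.1509]
tcp_rot: [-0.136, 0.991, 0.003, -0.001]
contact_force: [-0.1, -0.4, -1.6]
grip_width: 0.269
```

```bash
python3 -c "
from h import *
s=readout.get_state();print(s['clock'],s['ee_pos'],s['contact_force'],s['torque'],s['grip_width'],inc([.505,-.2185,.145]))"
```

```text
8.5167 [ 0.50478289 -0.21824734  0.15091751] [-0.08910618 -0.4117159  -1.63325898] [-0.05992941  0.0134586   0.03437631] 0.2687922540335295 [-0.0003 -0.0007  0.0118]
```

Free of contact through all three holes. Lower to just touching, then open.

Emit:
drive_tool --increments '[{"dx": 0,"dy": 0,"dz": 0.004,"turn": 0,"fingers": 1},{"dx": 0,"dy": 0,"dz": 0.008,"turn": 0,"fingers": 1},{"dx": 0,"dy": 0,"dz": 0.011,"turn": 0,"fingers": 1},{"dx": 0,"dy": 0,"dz": 0.011,"turn": 0,"fingers": 1}]'

```text
clock: 8.85
ee_pos: [0.5049, -0.2183, 0.1454]
tcp_rot: [-0.136, 0.991, 0.003, -0.001]
contact_force: [0.4, 0.3, -1.6]
grip_width: 0.271
```

Emit:
drive_tool --increments '[{"dx": 0,"dy": 0,"dz": 0,"turn": 0,"fingers": -1},{"dx": 0,"dy": 0,"dz": 0,"turn": 0,"fingers": -1},{"dx": 0,"dy": 0,"dz": 0,"turn": 0,"fingers": -1},{"dx": 0,"dy": 0,"dz": 0,"turn": 0,"fingers": -1},{"dx": 0,"dy": 0,"dz": 0,"turn": 0,"fingers": -1},{"dx": 0,"dy": 0,"dz": 0,"turn": 0,"fingers": -1},{"dx": 0,"dy": 0,"dz": 0,"turn": 0,"fingers": -1},{"dx": 0,"dy": 0,"dz": 0,"turn": 0,"fingers": -1},{"dx": 0,"dy": 0,"dz": 0,"turn": 0,"fingers": -1},{"dx": 0,"dy": 0,"dz": 0,"turn": 0,"fingers": -1}]'

```text
clock: 9.68
ee_pos: [0.5049, -0.2183, 0.1454]
tcp_rot: [-0.136, 0.991, 0.003, -0.001]
contact_force: [-0.2, -0.5, 0.8]
grip_width: 0.936
```

Retreat straight up, then away from the camera view (towards the base side, -y).

Emit:
drive_tool --increments '[{"dx": 0,"dy": 0,"dz": -0.02,"turn": 0,"fingers": -1},{"dx": 0,"dy": 0,"dz": -0.06,"turn": 0,"fingers": -1},{"dx": 0,"dy": 0,"dz": -0.12,"turn": 0,"fingers": -1},{"dx": 0,"dy": 0,"dz": -0.2,"turn": 0,"fingers": -1},{"dx": 0,"dy": -0.04,"dz": -0.24,"turn": 0,"fingers": -1},{"dx": 0,"dy": -0.12,"dz": -0.24,"turn": 0,"fingers": -1},{"dx": 0,"dy": -0.2,"dz": -0.24,"turn": 0,"fingers": -1},{"dx": 0,"dy": -0.28,"dz": -0.24,"turn": 0,"fingers": -1},{"dx": 0,"dy": -0.36,"dz": -0.24,"turn": 0,"fingers": -1},{"dx": 0,"dy": -0.42,"dz": -0.24,"turn": 0,"fingers": -1},{"dx": 0,"dy": -0.45,"dz": -0.24,"turn": 0,"fingers": -1},{"dx": 0,"dy": -0.45,"dz": -0.24,"turn": 0,"fingers": -1}]'

```text
clock: 10.68
ee_pos: [0.5655, -0.4389, 0.2629]
tcp_rot: [-0.134, 0.991, 0.003, -0.001]
contact_force: [0.6, 0.8, -1.2]
grip_width: 1.0
```

```bash
python3 -c "
from h import *
s=readout.get_state();print(s['clock'],s['ee_pos'],s['contact_force'])
H=[]
for n,b in(('side',(370,90,500,220)),('top',(400,220,560,380))):
    c=cam(n); cv2.imwrite('pics/full_%s.png'%n,c['img']);x0,y0,x1,y1=b; a=c['img'][y0:y1,x0:x1]; H.append(cv2.resize(a,(395,395),interpolation=cv2.INTER_CUBIC))
    print(n,'expected knob top',proj(c,[.505,-.2185,.166]),'short top',proj(c,[.6268,.132,.111]))
    im=c['img']
    for x0,y0,x1,y1 in((285,250,330,300),) if n=='side' else ((240,195,285,235),):
        m=(im[y0:y1,x0:x1].max(2)<60).astype(np.uint8); k,l,st,ce=cv2.connectedComponentsWithStats(m); print([ (ce[i]+[x0,y0],st[i,4]) for i in range(1,k) if st[i,4]>30])
cv2.imwrite('pics/e1.png',np.hstack(H))"
```

```text
10.6833 [ 0.56545495 -0.43890381  0.26291535] [ 0.64975543  0.80580158 -1.17909999]
side expected knob top [424.81391327 123.51760359] short top [306.93915829 267.38649   ]
[(array([305.34137931, 276.60344828]), np.int32(290))]
top expected knob top [490.22575338 285.40337018] short top [259.27372466 214.12202279]
[(array([259.13407821, 214.8603352 ]), np.int32(179))]
```

View pics/e1.png

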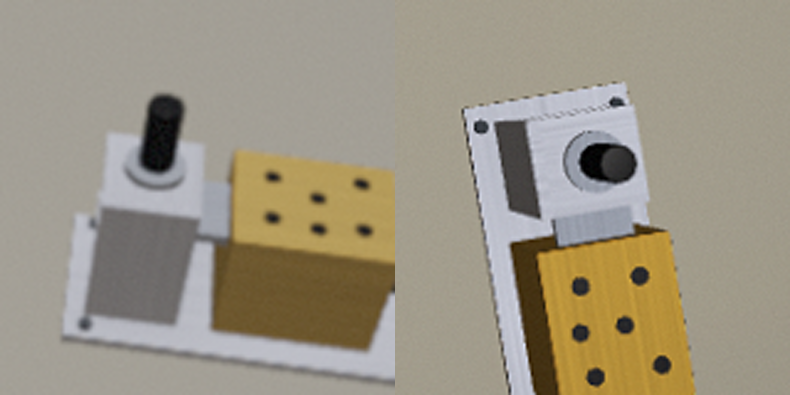

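The pin stands home. The knob top is at side (424.3,124.2) and top (489.9,286), against predicted (424.8,123.5) and (490.2,285.4). The short pin's blob has not moved.

```bash
python3 -c "
from h import *
print(ctrl.job_done())"
```

```text
the job is handed in; nothing more can be done
None
```

I threaded the longer pin from above through the upper ear, the lug and the lower ear of the clevis, released it and handed the job in at about 11 s. `job_done` gives no verdict, so what follows is only what I measured.

- **Choice:** I took the black-knobbed pin in the near stand hole, identified by its exposed shank. The short pin and the green and pink look-alikes were not touched.
- **Insertion:** The wrist force stayed under 3 N all the way down. The TCP stopped at z = 0.145 m, about where a fully seated pin puts it.
- **Long pin afterwards:** The last pictures show it upright with its flange flat on the upper ear. The knob top is within about 1 px (roughly 1–2 mm) of the predicted seated position in both cameras.
- **Short pin afterwards:** Its knob moved less than 0.2 px in both views.
- **Robot:** It ended clear of everything, about 0.23 m from the pin with the gripper open.

- **Refused call:** The first move call was refused as invalid because the rows lacked "turn". It moved nothing.
- **Camera disagreement:** The two cameras differed by about 1–2 mm on where the hole is. I used a compromise position, well inside the clearance.

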